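# Sort the sealed slide tins by weight

## Task

The three sealed slide tins in the slanted rack look alike, but some are full of glass slides and some are empty. Lift each one, tell by its weight which it is, and set it down upright on the floor of its tray: full tins in the square tray, empty tins in the long narrow tray. Set them down without dropping them and leave the other things on the bench where they are.

Things in the scene. Friction and masses are not known exactly. Their poses are not given: they have to be found in the camera images.
- tin_1: A sealed square aluminium tin with slip lid, 46 x 46 mm, 75 mm tall, one of three alike, at the start in the rack pocket at rack y = -141.5 mm. Rigid. About 0.11 kg empty, 0.31 kg full (both +-15 percent); any mix of full and empty may occur, at most two of each. Contents have 1.5 mm play. Origin: centre of its underside; z up its height, x and y square to its sides.
- tin_2: Another sealed square aluminium tin with slip lid, 46 x 46 mm, 75 mm tall, one of three alike, at the start in the rack pocket at rack y = -45.5 mm. Rigid. About 0.11 kg empty, 0.31 kg full (both +-15 percent); any mix of full and empty may occur, at most two of each. Contents have 1.5 mm play. Origin: centre of its underside; z up its height, x and y square to its sides.
- tin_3: The third sealed square aluminium tin with slip lid, 46 x 46 mm, 75 mm tall, one of three alike, at the start in the rack pocket at rack y = 50.5 mm. Rigid. About 0.11 kg empty, 0.31 kg full (both +-15 percent); any mix of full and empty may occur, at most two of each. Contents have 1.5 mm play. Origin: centre of its underside; z up its height, x and y square to its sides.
- rack: Fixed slanted plywood rack, 353 mm along y, 100 mm deep. Origin on the table, x to its far side, y along it, z up. Three pockets in a row at y = -141.5, -45.5, 50.5 mm, floor centre at x = -30, z = 34 mm. Tins lean in it by 0.55 rad (31.5 degrees), tops up and away from the robot (+x): tin z axis = (0.523, 0, 0.853) in the rack's frame.
- pocket (a point): Floor centre of the rack's middle pocket; axes as the rack's. Each tin rests on its floor and against a far-side (+x) board reaching 42 mm up its leaning height; blocks beside it and a strip on the robot side reach only 14 mm, 1 to 2 mm play. Draw a tin at least 50 mm along its own leaning axis to clear the pocket.
- rack_box (a point): Centre of the top of a closed wooden box, 58 mm wide along y, that forms the rack's +y end, about 81 mm tall along the same lean. Part of the rack, not a tin; its near side is 69 mm from the axis of the nearest tin.
- square_tray: Fixed open wooden tray for the full tins: square, 150 x 150 mm outside, 25 mm high, walls 6 mm, floor 6 mm thick (its upper side 6 mm above the table). Origin: centre of its underside, x and y along its sides, z up. It stands beyond the rack, to the left or the right.
- long_tray: Fixed open wooden tray for the empty tins: oblong, 105 mm along its x and 210 mm along its y outside, 25 mm high, walls 6 mm, floor 6 mm thick. Origin: centre of its underside, z up. It stands on the other side. Either tray receives at most two tins.
- jar: Bystander: amber glass jar with black cap, 40 mm diameter, 75 mm tall, between the trays. Origin: centre of its underside.
- blocks: Bystander: bound bundle of wood sample blocks, 110 x 88 x 45 mm, at the far left. Origin: centre of its underside.
- bottle: Bystander: amber glass bottle, 54 mm diameter, 120 mm tall, at the far right. Origin: centre of its underside.
- dish: Bystander: shallow glass dish, 90 mm diameter, 22 mm tall, left of the rack. Origin: centre of its underside.
- loupe: Bystander: black loupe, 44 mm diameter, 32 mm tall, right of the rack. Origin: centre of its underside.
- cup: Bystander: white cup, 72 mm diameter, 85 mm tall, beyond the trays. Origin: centre of its underside.
Mind the look-alikes: they are no part of the job. Leave any green or purple look-alike of the tin_3 alone.

How it is judged:
At the end, for the whole second after the job is handed in: All three tins stand upright (within 0.12 rad) and still, released, on the floor of a tray, underside less than 10 mm above the table: every full tin (pressing on its tray with over 1.9 N) within the square tray, every empty one (under 1.9 N) within the long narrow tray (((x of tin_1 in the frame of square_tray between -0.055 and 0.055 m and y of tin_1 in the frame of square_tray between -0.055 and 0.055 m and height (world z) of tin_1 below 0.01 m and contact force between tin_1 and square_tray above 1.9 N) or (x of tin_1 in the frame of long_tray between -0.035 and 0.035 m and y of tin_1 in the frame of long_tray between -0.085 and 0.085 m and height (world z) of tin_1 below 0.01 m and contact force between tin_1 and long_tray below 1.9 N)) and angle between each of tin_1, tin_2, tin_3's own z axis and vertical below 0.12 rad and linear speed of each of tin_1, tin_2, tin_3 below 0.02 m/s and contact force between each of tin_1, tin_2, tin_3 and the fingers below 0.05 N and ((x of tin_2 in the frame of square_tray between -0.055 and 0.055 m and y of tin_2 in the frame of square_tray between -0.055 and 0.055 m and height (world z) of tin_2 below 0.01 m and contact force between tin_2 and square_tray above 1.9 N) or (x of tin_2 in the frame of long_tray between -0.035 and 0.035 m and y of tin_2 in the frame of long_tray between -0.085 and 0.085 m and height (world z) of tin_2 below 0.01 m and contact force between tin_2 and long_tray below 1.9 N)) and ((x of tin_3 in the frame of square_tray between -0.055 and 0.055 m and y of tin_3 in the frame of square_tray between -0.055 and 0.055 m and height (world z) of tin_3 below 0.01 m and contact force between tin_3 and square_tray above 1.9 N) or (x of tin_3 in the frame of long_tray between -0.035 and 0.035 m and y of tin_3 in the frame of long_tray between -0.085 and 0.085 m and height (world z) of tin_3 below 0.01 m and contact force between tin_3 and long_tray below 1.9 N)) and (contact force between tin_1 and square_tray above 0.6 N or contact force between tin_1 and long_tray above 0.6 N) and (contact force between tin_2 and square_tray above 0.6 N or contact force between tin_2 and long_tray above 0.6 N) and (contact force between tin_3 and square_tray above 0.6 N or contact force between tin_3 and long_tray above 0.6 N)); the robot touches nothing.
It fails at once if a tin is dropped or thrown (faster than 0.7 m/s while not held, as after a fall of 25 mm) ((contact force between tin_1 and the fingers below 0.05 N and linear speed of tin_1 above 0.7 m/s) or (contact force between tin_2 and the fingers below 0.05 N and linear speed of tin_2 above 0.7 m/s) or (contact force between tin_3 and the fingers below 0.05 N and linear speed of tin_3 above 0.7 m/s)).
It fails at once if the jar, blocks, bottle, dish, loupe or cup is pushed more than 30 mm (distance of any of jar, blocks, bottle, dish, loupe, cup from where it was at the start of the episode above 0.03 m).
It also fails if it takes over 66 s, if anything falls off the work surface, if the arm or the gripper's body presses on something with over 40 N, if the wrist force passes 120 N, or if a joint passes its speed limit or range.

## Robot

A 6-joint arm with a two-finger parallel gripper is mounted at the origin on the work surface. World frame = base frame: x ahead of the robot, y to its left, z up, the work surface at z = 0. Lengths are in m, angles in rad, forces in N, time in s.
With the tool pointing down it reaches from about 0.35 to 0.8 m from the base axis. Payload 7.3 kg.
Tool frame: the origin (TCP) lies midway between the tips of the shut fingers; the grasp point (between the pads) lies 19 mm behind it; z points along the fingers, y is the line along which they close (so a half turn about z gives the same grasp; the last joint's range is limited). The gripper opens to 85 mm and grips with 20 to 120 N. Pads are 22 mm wide; open, the fingers measure 114 mm over their backs; the gripper's body (76 mm by 85 mm) begins 54 mm behind the grasp point. The pads swing forward as they close: fully open they stand 13 mm farther back than shut.
Start: joints at [1.178, 0.342, 1.524, -0, 1.275, -0.146], TCP at [0.128, 0.509, 0.231] pointing down, gripper open.
Joint ranges: [-2.53, 2.53], [-0.77, 2.02], [0.04, 2.7], [-1, 4.14], [0.28, 2.66], [-3.11, 3.11]. Speed limits (rad/s): [2.57, 2.57, 3.14, 3.14, 3.14, 3.14].

## Interface

Orientations are given as a unit quaternion [x, y, z, w].
In Python, from cell import bot, eyes gives the robot as it stands.
- The arm moves only by the tool step_arm, never from a script. Its argument "targets" is a list of rows, each a list of 7 numbers: the shift along the world's x, y, z in m, then the turn, a rotation vector about the world's x, y, z in degrees, then the opening, from -1 (shut) to 1 (fully open). A call has 1 to 8 rows; each row is the pose to reach, as a shift and turn from the pose commanded when the call began; what a row does not reach only later rows make up. A row lasts 1/10 s, in which the tool goes at most 50 mm and 8.59 degrees, less where a joint would pass 70% of its speed; a pose out of reach is approached as far as the arm can. A call with a gripper value outside its range is refused whole. The fingers move at their own pace and stop on an object; the grip force is fixed at half the most. Time passes only in rows, so rows that repeat a pose let the fingers close. It gives the time, the measured TCP pose, the force, the opening and the grip force at its end, in the units of the state.
- bot.observe(): the state, without advancing time (a new reading comes with each control period).
- eyes.snapshot(name): name is "scene" or "top" or "wrist"; returns a dict with "frame" (420x560x3 uint8, blue, green, red), "camera_matrix" (3x3 intrinsics, pixels), "k1" (the pictures are not rectified: a ray, as slopes to the right and down, at radius r is drawn at 1 + k1 r^2 times it, then the intrinsics apply), "position" and "attitude" of the camera in the world. Camera axes: x right, y down, z forward; pixel columns grow to the right and rows downward; lengths in m; the calibration is good to about 2 mm. A picture is of the moment at which its call begins. There is no depth.
- bot.hand_in(): hands the job in; it is judged then, once.
The state is a dict: "time": time; "joint_positions": joint angles; "joint_vel": joint speeds; "tau": joint torques, N m; "eef_pos": TCP position; "tcp_rot": TCP orientation; "force": force on the tool from outside, world axes, zero at the start; "ft_torque": the same for the moment, N m; "grip_width": finger opening in m; "grip_force": force on a finger pad.
Only numpy, scipy, OpenCV 4.12 (cv2) and the standard library are available. Lean on these libraries where they do the work, as an engineer would, in place of code of your own. Each camera call takes 0.05 s, during which the arm holds its last target. There are 200 camera calls.

## Working session

There is one attempt and no reset: what is moved stays moved. The work goes in short steps, Python scripts to look and compute and a tool call to move; the robot and the scene stay as the last step left them, time stands still between calls to the robot, and variables do not carry over. Pictures are saved under pics/ and viewed, at most 10 in all, crops included, and the job is handed in when it is done.

Besides the shell and the picture viewer there is one more tool, called after "Emit:" as a command line: name --pt "numbers of a row" for each row, then --argument value for the rest. step_arm: Moves the arm, as the interface text tells. Its arguments: {"type":"object","properties":{"targets":{"type":"array"}},"required":["targets"]}

```bash
mkdir -p pics; ls
python3 - <<'E'
from cell import bot, eyes
import cv2, numpy as np, pickle
d={}
for n in("scene","top"):
    s=eyes.snapshot(n); d[n]=s; cv2.imwrite(f"pics/{n}0.png",s["frame"])
    print(n,s["camera_matrix"],s["k1"],s["position"],s["attitude"])
pickle.dump(d,open("d.pkl","wb"))
print(bot.observe())
E
```

```text
pics
scene [[407.63375163   0.         273.20025409]
 [  0.         407.63375163 211.67825855]
 [  0.           0.           1.        ]] -0.01488554119079204 [1.26084017 0.72764269 0.88775368] [ 0.34643692  0.82240028 -0.41450782 -0.17838863]
top [[508.58221804   0.         281.31105745]
 [  0.         508.58221804 208.63611162]
 [  0.           0.           1.        ]] -0.04685937158127521 [ 0.42985809 -0.00934676  1.38882756] [ 0.71603909 -0.69731284  0.01131577 -0.03024511]
{'time': 0.1, 'joint_positions': array([ 1.17801251e+00,  3.42664318e-01,  1.52492018e+00,  5.94382893e-06,
        1.27541042e+00, -1.45975864e-01]), 'joint_vel': array([ 3.32722799e-05, -2.90503615e-04, -4.87618633e-03,  6.47757082e-04,
       -4.44289712e-05, -2.52738983e-04]), 'tau': array([ 1.87326565e-03, -4.34446228e+01, -2.46498406e+01, -2.02771362e-04,
        4.59160525e-03, -2.52236525e-06]), 'eef_pos': array([0.128088  , 0.50876434, 0.23069007]), 'tcp_rot': array([ 1.23091834e-01,  9.92395037e-01, -6.75092775e-04, -1.89335705e-04]), 'force': array([-0.7027169 ,  0.25739712, -0.60863154]), 'ft_torque': array([-0.03493431,  0.02860761,  0.01919172]), 'grip_force': 0.0, 'grip_width': 0.0856227899859224}
```

View pics/top0.png

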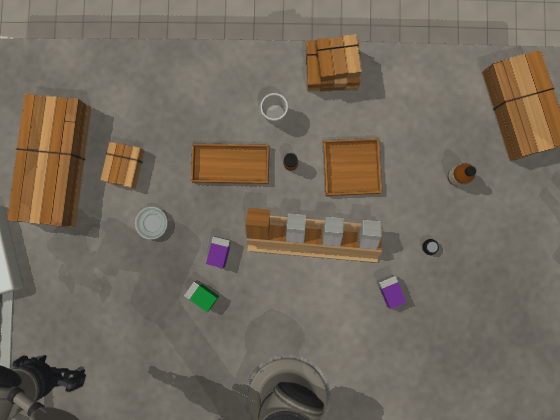

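View pics/scene0.png

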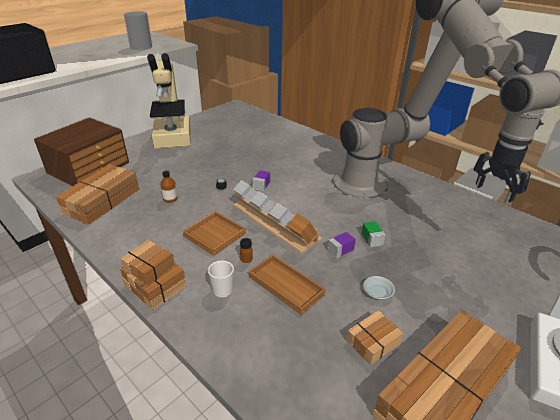

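The top view has +x up and +y left. The tins are at about (296,228), (333,232) and (371,235), with the rack box at (258,222). The long tray is at (231,164), the square tray at (352,167) and the jar at (290,161). The scene view shows the same layout. Next I'll zoom in on the rack.

```bash
cat > h.py <<'E'
import numpy as np, cv2, pickle
from scipy.spatial.transform import Rotation as R
def ray(s,uv):
    K=np.array(s["camera_matrix"]); p=np.array([(uv[0]-K[0,2])/K[0,0],(uv[1]-K[1,2])/K[1,1]])
    q=p.copy()
    for _ in range(8): q=p/(1+s["k1"]*(q@q))
    return np.array(s["position"]),R.from_quat(s["attitude"]).apply([*q,1])
def onz(s,uv,z):
    o,d=ray(s,uv); return o+d*(z-o[2])/d[2]
def proj(s,P):
    c=R.from_quat(s["attitude"]).inv().apply(np.array(P)-s["position"]); q=c[:2]/c[2]
    q=q*(1+s["k1"]*(q@q)); K=np.array(s["camera_matrix"]); return q*K[0,0]+K[:2,2]
def cross(s1,u1,s2,u2):
    A=[];b=[]
    for s,u in((s1,u1),(s2,u2)):
        o,d=ray(s,u); d/=np.linalg.norm(d); M=np.eye(3)-np.outer(d,d); A.append(M); b.append(M@o)
    x=np.linalg.lstsq(np.vstack(A),np.hstack(b),rcond=None)[0]
    return x,max(np.linalg.norm(M@x-c) for M,c in zip(A,b))
E
python3 - <<'E'
from h import *
d=pickle.load(open("d.pkl","rb")); t=d["top"]; f=t["frame"]; hsv=cv2.cvtColor(f,cv2.COLOR_BGR2HSV)
m=cv2.inRange(hsv,(5,90,40),(22,255,255))
cs,_=cv2.findContours(cv2.morphologyEx(m,cv2.MORPH_CLOSE,np.ones((3,3))),cv2.RETR_EXTERNAL,cv2.CHAIN_APPROX_NONE)
for c in cs:
    if cv2.contourArea(c)>800:
        bx=cv2.boxPoints(cv2.minAreaRect(c)); W=np.array([onz(t,p,.025) for p in bx])
        e=W[1]-W[0];g=W[2]-W[1]
        print(bx.mean(0).round(1),W.mean(0).round(4),np.linalg.norm(e).round(3),np.linalg.norm(g).round(3),np.degrees(np.arctan2(e[1],e[0])).round(1))
a=cv2.resize(f[200:270,235:395],None,fx=5,fy=5,interpolation=cv2.INTER_CUBIC); 
sc=d["scene"]["frame"][170:255,225:325]; b=cv2.resize(sc,None,fx=7,fy=7,interpolation=cv2.INTER_CUBIC)
cv2.imwrite("pics/a.png",a); cv2.imwrite("pics/b.png",b)
E
```

```text
[313.3 234.7] [ 0.4421 -0.0586  0.025 ] 0.115 0.37 -3.4
[229.5 163.5] [0.6287 0.1724 0.025 ] 0.21 0.106 -88.8
[122.1 164.3] [0.6202 0.4676 0.025 ] 0.114 0.102 -10.5
[352.1 166.7] [ 0.6281 -0.1594  0.025 ] 0.152 0.152 -86.0
[ 49.  159.9] [0.6298 0.6752 0.025 ] 0.363 0.199 -4.0
[525.6 104.5] [ 0.8118 -0.6294  0.025 ] 0.18 0.275 -70.8
[333.3  62.4] [ 0.9149 -0.1031  0.025 ] 0.15 0.155 -86.4
```

View pics/a.png

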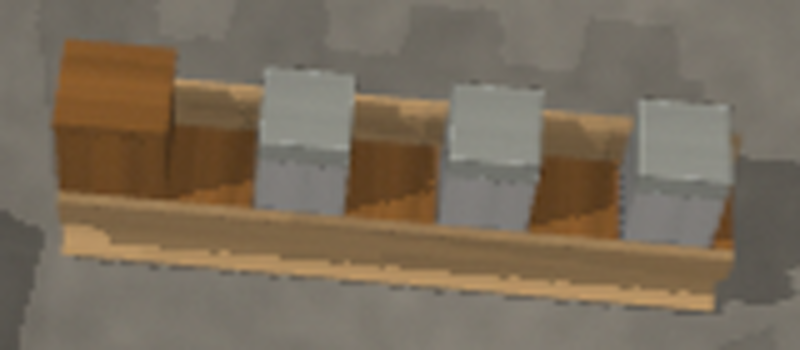

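View pics/b.png

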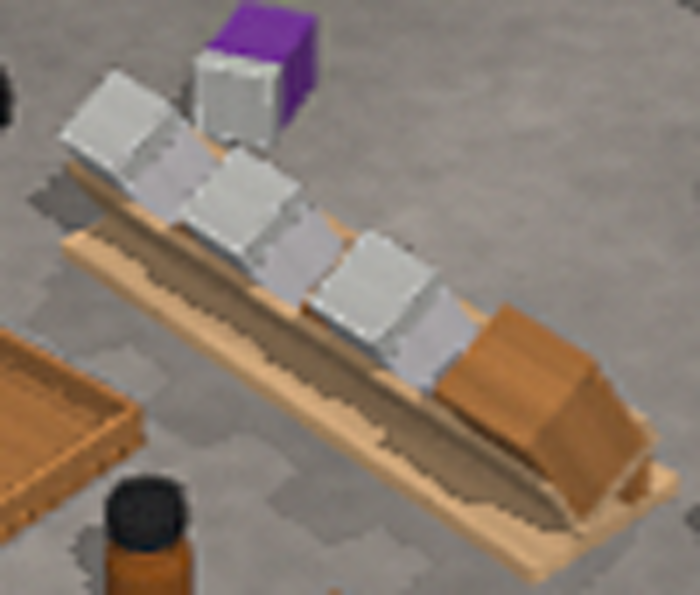

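In the crops, each tin's lid top face has four clear corners in both views: tin_3 is next to the box, then tin_2 and tin_1. I'll triangulate those corners.

Run:
```python
from h import *
d=pickle.load(open("d.pkl","rb")); t=d["top"]; s=d["scene"]
T={3:[(265,68),(353,74),(348,150),(258,147)],2:[(452,85),(543,90),(540,164),(448,160)],1:[(638,100),(733,106),(728,183),(632,178)]}
S={3:[(380,352),(312,303),(375,232),(438,278)],2:[(243,258),(182,212),(240,150),(302,190)],1:[(125,182),(60,135),(117,70),(180,115)]}
ctop={};C={}
for k in(1,2,3):
    a=(np.array(T[k])+.5)/5-.5+[235,200]; b=(np.array(S[k])+.5)/7-.5+[225,170]
    P=[cross(t,u,s,v) for u,v in zip(a,b)]; X=np.array([p[0] for p in P])
    print(k,X.round(4).tolist(),"res",max(p[1] for p in P).round(4),"edges",[np.linalg.norm(X[i]-X[i-1]).round(3) for i in range(4)])
    C[k]=X.mean(0); ctop[k]=onz(t,a.mean(0),.098); cs=onz(s,b.mean(0),.098)
    print("  centre tri",C[k].round(4),"top@.098",ctop[k].round(4),"scene@.098",cs.round(4))
    C[k]=(ctop[k]+cs)/2
v=C[3]-C[1]; print("spacing",np.linalg.norm(v),"yaw deg",np.degrees(np.arctan2(-v[0],v[1])))
yaw=np.arctan2(-v[0],v[1]); Rz=R.from_euler('z',yaw)
for k,y in((1,-.1415),(2,-.0455),(3,.0505)):
    print("rack origin",(C[k]-Rz.apply([.0092,y,.098])).round(4))
print("tin axis",Rz.apply([.523,0,.853]))
# jar etc.
print("jar cap",onz(t,(290.5,161),.075),"cup",onz(t,(274,107),.085),"dish",onz(t,(152,223),.02),"loupe",onz(t,(430.5,246.5),.03),"purple",onz(t,(218,252),.03))
```

```text
1 [[0.4808, -0.1787, 0.0816], [0.4796, -0.2274, 0.0868], [0.4411, -0.2226, 0.1107], [0.4422, -0.175, 0.1053]] res 0.0039 edges [np.float64(0.045), np.float64(0.049), np.float64(0.046), np.float64(0.048)]
  centre tri [ 0.4609 -0.2009  0.0961] top@.098 [ 0.4623 -0.2024  0.098 ] scene@.098 [ 0.4616 -0.1964  0.098 ]
2 [[0.4872, -0.0844, 0.0849], [0.4852, -0.1301, 0.0888], [0.4473, -0.1276, 0.1086], [0.4486, -0.0821, 0.107]] res 0.0027 edges [np.float64(0.045), np.float64(0.046), np.float64(0.043), np.float64(0.046)]
  centre tri [ 0.4671 -0.1061  0.0973] top@.098 [ 0.4684 -0.1077  0.098 ] scene@.098 [ 0.4665 -0.1033  0.098 ]
3 [[0.4933, 0.012, 0.0829], [0.4914, -0.0335, 0.0865], [0.4518, -0.0311, 0.1088], [0.4532, 0.013, 0.105]] res 0.0025 edges [np.float64(0.046), np.float64(0.046), np.float64(0.046), np.float64(0.044)]
  centre tri [ 0.4724 -0.0099  0.0958] top@.098 [ 0.4735 -0.0114  0.098 ] scene@.098 [ 0.4735 -0.0061  0.098 ]
spacing 0.19101290549797356 yaw deg -3.461593229025809
rack origin [ 0.4613 -0.0576  0.    ]
rack origin [ 0.461  -0.0595  0.    ]
rack origin [ 0.4613 -0.0586  0.    ]
tin axis [ 0.52204578 -0.03157845  0.853     ]
jar cap [0.63151232 0.00636839 0.075     ] cup [0.77085462 0.05290909 0.085     ] dish [0.46178928 0.37894122 0.02      ] loupe [ 0.41882161 -0.37098496  0.03      ] purple [0.38882533 0.19435808 0.03      ]
```

```bash
cat > plan.py <<'E'
from h import *
YAW=np.radians(-3.4); AX=R.from_euler('z',YAW).apply([.523,0,.853])
TOP={1:np.array([.462,-.2005,.097]),2:np.array([.4675,-.1055,.097]),3:np.array([.4735,-.009,.097])}
def rot(tilt,yaw=YAW):  # tool y along rack y, tool z down, tilted
    base=np.array([[-1,0,0],[0,1,0],[0,0,-1.]]).T
    return R.from_euler('z',yaw)*R.from_euler('y',tilt)*R.from_matrix(base)
def delta(o,pos,Rt):
    return np.r_[(np.array(pos)-o["eef_pos"])*1000,np.degrees((Rt*R.from_quat(o["tcp_rot"]).inv()).as_rotvec())].round(1)
E
python3 - <<'E'
from plan import *
from cell import bot
o=bot.observe()
print("z axis",rot(.55).apply([0,0,1]),"y",rot(.55).apply([0,1,0]), AX)
for k in TOP: print(k,"pre",(TOP[k]+.06*AX).round(4),"grasp",(TOP[k]-.046*AX).round(4))
print(delta(o,TOP[1]+.08*AX,rot(.55)), delta(o,[.4,.2,.25],rot(0)))
E
```

```text
z axis [-0.52176721  0.03099868 -0.85252452] y [5.93063736e-02 9.98239828e-01 3.46944695e-18] [ 0.52207943 -0.03101723  0.853     ]
1 pre [ 0.4933 -0.2024  0.1482] grasp [ 0.438  -0.1991  0.0578]
2 pre [ 0.4988 -0.1074  0.1482] grasp [ 0.4435 -0.1041  0.0578]
3 pre [ 0.5048 -0.0109  0.1482] grasp [ 0.4495 -0.0076  0.0578]
[ 375.7 -711.7  -65.5    4.9   31.2   10.4] [ 2.719e+02 -3.088e+02  1.930e+01  1.000e-01 -0.000e+00  1.070e+01]
```

Emit:
step_arm --pt "0.05 -0.035 0.02 0 0 2 1" --pt "0.09 -0.07 0.02 0 0 4 1" --pt "0.13 -0.11 0.02 0 0 6 1" --pt "0.17 -0.15 0.02 0 0 8 1" --pt "0.2 -0.19 0.02 0 0 10.7 1" --pt "0.225 -0.23 0.02 0 0 10.7 1" --pt "0.25 -0.27 0.02 0 0 10.7 1" --pt "0.27 -0.31 0.02 0 0 10.7 1"

```text
time: 0.9
eef_pos: [0.3902, 0.2134, 0.2511]
tcp_rot: [0.03, 1.0, 0.0, -0.0]
force: [0.8, 0.7, 0.0]
grip_width: 0.0853
grip_force: 0.0
```

Emit:
step_arm --pt "0.02 -0.045 0 0 4 0 1" --pt "0.04 -0.09 0 0 8 0 1" --pt "0.06 -0.135 0 0 12 0 1" --pt "0.08 -0.18 0 0 16 0 1" --pt "0.1 -0.225 0 0 20 0 1" --pt "0.11 -0.27 0 1 24 0 1" --pt "0.12 -0.315 0 1.5 28 0 1" --pt "0.13 -0.36 0 1.9 31.4 0 1"

```text
time: 1.7
eef_pos: [0.5195, -0.1467, 0.2507]
tcp_rot: [0.029, 0.962, 0.009, -0.273]
force: [1.3, 0.1, -0.1]
grip_width: 0.0852
grip_force: 0.0
```

Run:
```python
from plan import *
from cell import bot,eyes
o=bot.observe(); print(o["eef_pos"],o["joint_positions"].round(2),delta(o,TOP[1]+.06*AX,rot(.55)))
```

```text
[ 0.51948297 -0.14674387  0.25067047] [-0.33  0.7   0.99 -0.15  1.98 -1.87] [-2.620e+01 -5.560e+01 -1.025e+02 -1.000e-01 -1.000e-01  1.000e-01]
```

Emit:
step_arm --pt "-0.01 -0.012 -0.03 0 0 0 1" --pt "-0.02 -0.024 -0.06 0 0 0 1" --pt "-0.03 -0.036 -0.085 0 0 0 1" --pt "-0.035 -0.042 -0.102 0 0 0 1" --pt "-0.035 -0.042 -0.102 0 0 0 1" --pt "-0.035 -0.042 -0.102 0 0 0 1" --pt "-0.035 -0.042 -0.102 0 0 0 1"

```text
time: 2.4
eef_pos: [0.4852, -0.1866, 0.1504]
tcp_rot: [0.029, 0.962, 0.008, -0.27]
force: [-0.6, 0.6, 0.7]
grip_width: 0.0856
grip_force: 0.0
```

Run:
```python
from plan import *
from cell import bot,eyes
o=bot.observe(); print(o["eef_pos"],delta(o,TOP[1]+.06*AX,rot(.55)),delta(o,TOP[1]-.046*AX,rot(.55)))
s=eyes.snapshot("wrist"); cv2.imwrite("pics/w1.png",s["frame"]); pickle.dump(s,open("w1.pkl","wb"))
print(proj(s,TOP[1]))
```

```text
[ 0.48522857 -0.18658186  0.15035352] [  8.1 -15.8  -2.2   0.    0.2   0. ] [-47.2 -12.5 -92.6   0.    0.2   0. ]
[252.98033822 244.96837356]
```

View pics/w1.png

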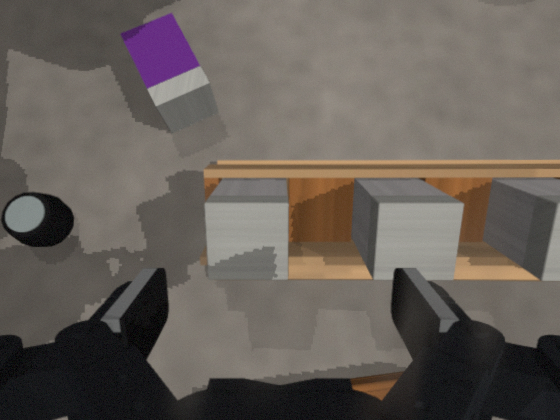

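The wrist view shows tin_1's lid at (207–290, 202–278), centred at (249,240). I predicted (253,245), so they agree to about 2 mm, and I'll shift y by −1.5 mm. The fingers need to move about 17 mm toward −y.

Emit:
step_arm --pt "0.008 -0.0175 -0.002 0 0 0 1" --pt "0.008 -0.0175 -0.002 0 0 0 1" --pt "0.008 -0.0175 -0.002 0 0 0 1" --pt "0.008 -0.0175 -0.002 0 0 0 1" --pt "0.008 -0.0175 -0.002 0 0 0 1"

```text
time: 2.95
eef_pos: [0.4924, -0.2037, 0.1476]
tcp_rot: [0.029, 0.962, 0.008, -0.271]
force: [0.2, -0.1, -0.0]
grip_width: 0.0852
grip_force: 0.0
```

```bash
sed -i '3a for _k in TOP: TOP[_k]=TOP[_k]-[0,.0015,0]' plan.py
python3 - <<'E'
from plan import *
from cell import bot,eyes
o=bot.observe(); print(o["eef_pos"],o["joint_vel"].round(3),delta(o,TOP[1]+.06*AX,rot(.55)),delta(o,TOP[1]-.046*AX,rot(.55)))
s=eyes.snapshot("wrist"); print(proj(s,TOP[1]), np.mean([eyes.snapshot("wrist") and bot.observe()["force"] for _ in range(6)],0))
E
```

```text
[ 0.49236667 -0.20373312  0.14762693] [-0.     0.001  0.001 -0.001  0.    -0.001] [ 1.  -0.1  0.6 -0.   0.1  0. ] [-54.4   3.2 -89.9  -0.    0.1   0. ]
[279.52590757 230.31071595] [ 0.1019692   0.11778537 -0.13175625]
```

Emit:
step_arm --pt "-0.01 0.0006 -0.017 0 0 0 1" --pt "-0.02 0.0012 -0.033 0 0 0 1" --pt "-0.03 0.0018 -0.05 0 0 0 1" --pt "-0.04 0.0024 -0.066 0 0 0 1" --pt "-0.049 0.003 -0.081 0 0 0 1" --pt "-0.0545 0.0032 -0.09 0 0 0 1" --pt "-0.0545 0.0032 -0.09 0 0 0 1" --pt "-0.0545 0.0032 -0.09 0 0 0 1"

```text
time: 4.1
eef_pos: [0.4384, -0.2013, 0.0577]
tcp_rot: [0.029, 0.962, 0.008, -0.271]
force: [-0.1, -0.1, 0.7]
grip_width: 0.0851
grip_force: 0.0
```

Emit:
step_arm --pt "0 0 0 0 0 0 -1" --pt "0 0 0 0 0 0 -1" --pt "0 0 0 0 0 0 -1" --pt "0 0 0 0 0 0 -1" --pt "0 0 0 0 0 0 -1" --pt "0 0 0 0 0 0 -1" --pt "0 0 0 0 0 0 -1" --pt "0 0 0 0 0 0 -1"

```text
time: 4.9
eef_pos: [0.4384, -0.2014, 0.0579]
tcp_rot: [0.029, 0.962, 0.008, -0.27]
force: [2.9, -1.1, 5.2]
grip_width: 0.0456
grip_force: 62.9
```

Emit:
step_arm --pt "0.005 -0.0003 0.0085 0 0 0 -1" --pt "0.013 -0.0008 0.021 0 0 0 -1" --pt "0.0235 -0.0014 0.038 0 0 0 -1" --pt "0.034 -0.002 0.056 0 0 0 -1" --pt "0.045 -0.0027 0.073 0 0 0 -1" --pt "0.0545 -0.0032 0.09 0 0 0 -1" --pt "0.0545 -0.0032 0.09 0 0 0 -1" --pt "0.0545 -0.0032 0.09 0 0 0 -1"

```text
time: 5.7
eef_pos: [0.4921, -0.204, 0.1466]
tcp_rot: [0.029, 0.962, 0.009, -0.271]
force: [-0.4, 0.4, -3.6]
grip_width: 0.0457
grip_force: 62.2
```

```bash
cat > weigh.py <<'E'
from plan import *
from cell import bot,eyes
F=[]
for _ in range(8): eyes.snapshot("top"); F.append(bot.observe()["force"])
F=np.array(F); o=bot.observe()
print("force",F.mean(0).round(2),"sd",F.std(0).round(2),o["grip_width"],o["grip_force"],o["eef_pos"])
E
python3 weigh.py
```

```text
force [-0.21  0.08 -2.83] sd [0.29 0.45 0.74] 0.04523417968511659 62.23735213279724 [ 0.49213933 -0.20427208  0.14704052]
```

Tin_1 weighs about 2.8 N, so it's full and goes in the square tray.

Run:
```python
from plan import *
from cell import bot
o=bot.observe(); print(delta(o,[.660,-.157,.12],rot(0,np.radians(4))))
```

```text
[ 1.679e+02  4.730e+01 -2.700e+01  1.000e-01 -3.150e+01  7.300e+00]
```

Emit:
step_arm --pt "0.005 0.0 0.02 0 -3 0.7 -1" --pt "0.02 0.004 0.04 0 -7 1.6 -1" --pt "0.045 0.01 0.05 0 -11 2.5 -1" --pt "0.07 0.018 0.05 0 -15 3.5 -1" --pt "0.095 0.026 0.05 0 -19 4.4 -1" --pt "0.12 0.034 0.045 0 -23 5.3 -1" --pt "0.145 0.041 0.035 0 -27 6.3 -1" --pt "0.16 0.045 0.02 0 -30 7 -1"

```text
time: 6.9
eef_pos: [0.6538, -0.1587, 0.1679]
tcp_rot: [-0.033, 0.999, -0.001, -0.011]
force: [-0.5, -0.4, -4.2]
grip_width: 0.0453
grip_force: 62.5
```

Emit:
step_arm --pt "0.008 0.002 -0.01 0 -1.5 0.3 -1" --pt "0.008 0.002 -0.03 0 -1.5 0.3 -1" --pt "0.008 0.002 -0.047 0 -1.5 0.3 -1" --pt "0.008 0.002 -0.047 0 -1.5 0.3 -1" --pt "0.008 0.002 -0.047 0 -1.5 0.3 -1"

```text
time: 7.4
eef_pos: [0.6601, -0.1573, 0.1203]
tcp_rot: [-0.035, 0.999, -0.001, -0.0]
force: [-1.1, 0.1, -3.2]
grip_width: 0.0453
grip_force: 62.3
```

Run:
```python
from plan import *
from cell import bot
o=bot.observe(); print(o["eef_pos"],delta(o,[.660,-.157,.0344],rot(0,np.radians(4))))
```

```text
[ 0.66011818 -0.15730791  0.12032649] [ -0.1   0.3 -85.9   0.1  -0.   -0. ]
```

Emit:
step_arm --pt "0 0 -0.02 0 0 0 -1" --pt "0 0 -0.04 0 0 0 -1" --pt "0 0 -0.06 0 0 0 -1" --pt "0 0 -0.072 0 0 0 -1" --pt "0 0 -0.079 0 0 0 -1" --pt "0 0 -0.082 0 0 0 -1" --pt "0 0 -0.082 0 0 0 -1" --pt "0 0 -0.082 0 0 0 -1"

```text
time: 8.2
eef_pos: [0.661, -0.1575, 0.0394]
tcp_rot: [-0.035, 0.999, -0.002, 0.001]
force: [-0.3, 0.2, -2.7]
grip_width: 0.0454
grip_force: 62.4
```

Emit:
step_arm --pt "0 0 -0.001 0 0 0 -1" --pt "0 0 -0.002 0 0 0 -1" --pt "0 0 -0.003 0 0 0 -1" --pt "0 0 -0.003 0 0 0 -1"

```text
time: 8.6
eef_pos: [0.6604, -0.1573, 0.0353]
tcp_rot: [-0.035, 0.999, -0.001, 0.0]
force: [0.0, -0.5, -2.3]
grip_width: 0.0453
grip_force: 62.6
```

Emit:
step_arm --pt "0 0 -0.001 0 0 0 -1" --pt "0 0 -0.0015 0 0 0 -1" --pt "0 0 -0.0015 0 0 0 -1"

```text
time: 8.9
eef_pos: [0.6605, -0.1573, 0.0352]
tcp_rot: [-0.035, 0.999, -0.001, 0.001]
force: [-3.5, 0.8, 6.0]
grip_width: 0.0453
grip_force: 63.5
```

The force shows contact, so I'll release and retreat.

Emit:
step_arm --pt "0 0 0 0 0 0 0.7" --pt "0 0 0 0 0 0 0.7" --pt "0 0 0 0 0 0 0.7" --pt "0 0 0 0 0 0 0.7" --pt "0 0 0 0 0 0 0.7" --pt "0 0 0.02 0 0 0 0.7" --pt "0 0 0.06 0 0 0 0.7" --pt "0 0 0.1 0 0 0 0.7"

```text
time: 9.7
eef_pos: [0.6598, -0.1571, 0.1341]
tcp_rot: [-0.035, 0.999, -0.001, -0.001]
force: [1.4, -0.2, -0.2]
grip_width: 0.073
grip_force: 0.0
```

Emit:
step_arm --pt "0 0 0.04 0 0 0 1" --pt "0 0 0.08 0 0 0 1" --pt "-0.03 0.01 0.1 0 5 0 1" --pt "-0.06 0.02 0.1 0 10 -2 1" --pt "-0.09 0.03 0.1 0 15 -4 1" --pt "-0.12 0.04 0.1 0 21 -5 1" --pt "-0.14 0.045 0.1 0 27 -6 1" --pt "-0.15 0.05 0.09 0 31.5 -7.3 1"

```text
time: 10.5
eef_pos: [0.5099, -0.1071, 0.2252]
tcp_rot: [0.029, 0.962, 0.008, -0.272]
force: [-0.1, 0.4, -0.9]
grip_width: 0.0854
grip_force: 0.0
```

Run:
```python
from plan import *
from cell import bot,eyes
s=eyes.snapshot("top"); cv2.imwrite("pics/t2.png",cv2.resize(s["frame"][120:270,180:440],None,fx=3,fy=3))
o=bot.observe(); print(o["time"],o["eef_pos"],o["grip_width"],delta(o,TOP[2]+.06*AX,rot(.55)))
```

```text
10.55 [ 0.50880497 -0.10621069  0.22141876] 0.08535569175099159 [-10.   -2.7 -73.2  -0.1  -0.5   0.1]
```

View pics/t2.png

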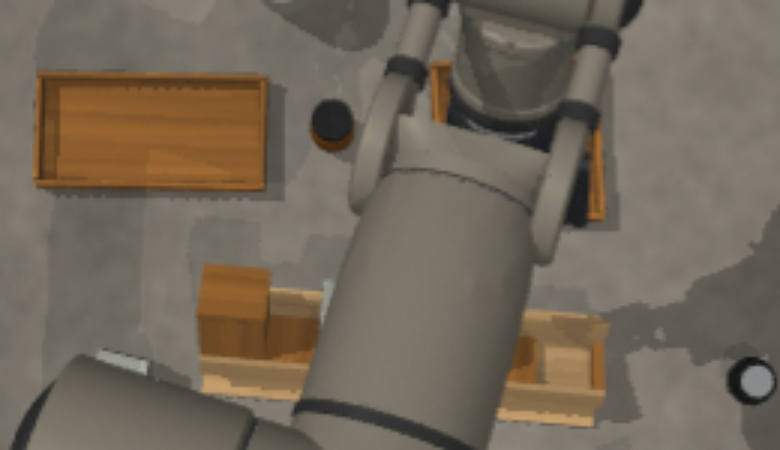

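The arm blocks the view of tin_1. The rest of the scene is in place, and pocket 1 is empty at (570,370). On to tin_2.

Emit:
step_arm --pt "-0.003 -0.001 -0.025 0 0 0 1" --pt "-0.007 -0.002 -0.05 0 0 0 1" --pt "-0.01 -0.0025 -0.073 0 0 0 1" --pt "-0.01 -0.0025 -0.073 0 0 0 1" --pt "-0.01 -0.0025 -0.073 0 0 0 1" --pt "-0.01 -0.0025 -0.073 0 0 0 1"

```text
time: 11.15
eef_pos: [0.5013, -0.11, 0.1522]
tcp_rot: [0.029, 0.963, 0.008, -0.27]
force: [0.1, 0.1, -0.1]
grip_width: 0.0855
grip_force: 0.0
```

```bash
python3 weigh.py
python3 - <<'E'
from plan import *
from cell import bot,eyes
o=bot.observe(); print(delta(o,TOP[2]+.06*AX,rot(.55)),delta(o,TOP[2]-.046*AX,rot(.55)))
s=eyes.snapshot("wrist"); cv2.imwrite("pics/w2.png",s["frame"]); print(proj(s,TOP[2]))
E
```

```text
force [ 0.01 -0.22 -0.  ] sd [0.81 0.49 0.58] 0.0850825672519018 0.0 [ 0.50047917 -0.10980946  0.15104638]
[-1.7  0.9 -2.9  0.   0.1  0. ] [-57.    4.2 -93.3   0.    0.1   0. ]
[281.12006584 227.00926967]
```

View pics/w2.png

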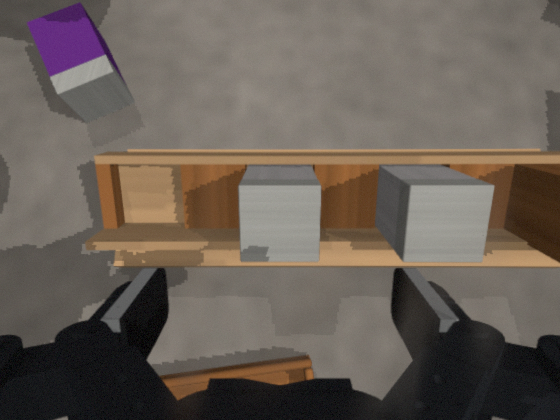

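Tin_2's lid is centred at (280,222), and I predicted (281,227), so it's aligned. Descend and grip.

Emit:
step_arm --pt "-0.01 0.0008 -0.017 0 0 0 1" --pt "-0.02 0.0015 -0.033 0 0 0 1" --pt "-0.03 0.0022 -0.05 0 0 0 1" --pt "-0.04 0.003 -0.066 0 0 0 1" --pt "-0.05 0.0036 -0.082 0 0 0 1" --pt "-0.057 0.004 -0.093 0 0 0 1" --pt "-0.057 0.004 -0.093 0 0 0 1" --pt "-0.057 0.004 -0.093 0 0 0 1"

```text
time: 12.4
eef_pos: [0.4438, -0.1059, 0.0581]
tcp_rot: [0.029, 0.962, 0.008, -0.271]
force: [0.2, -0.5, 0.6]
grip_width: 0.0853
grip_force: 0.0
```

Emit:
step_arm --pt "0 0 0 0 0 0 -1" --pt "0 0 0 0 0 0 -1" --pt "0 0 0 0 0 0 -1" --pt "0 0 0 0 0 0 -1" --pt "0 0 0 0 0 0 -1" --pt "0 0 0 0 0 0 -1" --pt "0 0 0 0 0 0 -1" --pt "0 0 0 0 0 0 -1"

```text
time: 13.2
eef_pos: [0.444, -0.106, 0.0583]
tcp_rot: [0.029, 0.962, 0.008, -0.27]
force: [3.0, -0.3, 5.8]
grip_width: 0.0452
grip_force: 62.1
```

Emit:
step_arm --pt "0.005 -0.0003 0.0085 0 0 0 -1" --pt "0.013 -0.0008 0.021 0 0 0 -1" --pt "0.0235 -0.0014 0.038 0 0 0 -1" --pt "0.034 -0.002 0.056 0 0 0 -1" --pt "0.045 -0.0027 0.073 0 0 0 -1" --pt "0.0545 -0.0032 0.09 0 0 0 -1" --pt "0.0545 -0.0032 0.09 0 0 0 -1" --pt "0.0545 -0.0032 0.09 0 0 0 -1"

```text
time: 14.0
eef_pos: [0.4976, -0.1089, 0.1473]
tcp_rot: [0.029, 0.962, 0.008, -0.271]
force: [-0.4, 0.9, -1.2]
grip_width: 0.0453
grip_force: 61.4
```

```bash
python3 weigh.py
python3 - <<'E'
from plan import *
from cell import bot
o=bot.observe(); print("full",delta(o,[.596,-.1616,.12],rot(0,np.radians(4))),"empty",delta(o,[.6287,.1724+.045,.12],rot(0,np.radians(1.2))))
E
```

```text
force [-0.06 -0.05 -1.09] sd [0.62 0.56 0.55] 0.04531345634614088 61.399558782577515 [ 0.49765333 -0.10896511  0.14753949]
full [ 98.3 -52.6 -27.5   0.1 -31.5   7.3] empty [131.  326.4 -27.5  -0.6 -31.5   4.5]
```

Tin_2 weighs about 1.1 N, so it's empty and goes in the long tray.

Emit:
step_arm --pt "0.005 0.005 0.03 0 -3 0.5 -1" --pt "0.02 0.03 0.055 0 -7 1 -1" --pt "0.04 0.065 0.06 0 -11 1.5 -1" --pt "0.06 0.105 0.06 0 -15 2 -1" --pt "0.08 0.145 0.06 -0.2 -19 2.6 -1" --pt "0.1 0.185 0.06 -0.3 -23 3.2 -1" --pt "0.115 0.225 0.06 -0.4 -27 3.8 -1" --pt "0.125 0.265 0.06 -0.6 -31.5 4.5 -1"

```text
time: 15.2
eef_pos: [0.6237, 0.1576, 0.2077]
tcp_rot: [-0.01, 1.0, 0.0, 0.002]
force: [-0.2, -0.2, -1.4]
grip_width: 0.0454
grip_force: 61.5
```

Emit:
step_arm --pt "0.003 0.03 -0.01 0 0 0 -1" --pt "0.006 0.05 -0.03 0 0 0 -1" --pt "0.006 0.06 -0.06 0 0 0 -1" --pt "0.006 0.06 -0.085 0 0 0 -1" --pt "0.006 0.06 -0.085 0 0 0 -1" --pt "0.006 0.06 -0.085 0 0 0 -1"

```text
time: 15.8
eef_pos: [0.6289, 0.2158, 0.123]
tcp_rot: [-0.01, 1.0, 0.0, -0.0]
force: [0.2, 0.4, -0.8]
grip_width: 0.0451
grip_force: 61.5
```

Run:
```python
from plan import *
from cell import bot
o=bot.observe(); print(o["eef_pos"],delta(o,[.628,.2174,.035],rot(0,np.radians(1.2))))
```

```text
[0.62886227 0.2158002  0.12302172] [ -0.9   1.6 -88.   -0.   -0.    0. ]
```

Emit:
step_arm --pt "0 0.001 -0.02 0 0 0 -1" --pt "0 0.001 -0.04 0 0 0 -1" --pt "0 0.001 -0.06 0 0 0 -1" --pt "0 0.001 -0.075 0 0 0 -1" --pt "0 0.001 -0.082 0 0 0 -1" --pt "0 0.001 -0.085 0 0 0 -1" --pt "0 0.001 -0.085 0 0 0 -1" --pt "0 0.001 -0.085 0 0 0 -1"

```text
time: 16.6
eef_pos: [0.6296, 0.2171, 0.0389]
tcp_rot: [-0.01, 1.0, 0.0, 0.001]
force: [0.6, 0.1, -0.2]
grip_width: 0.0453
grip_force: 61.5
```

Emit:
step_arm --pt "0 0 -0.0005 0 0 0 -1" --pt "0 0 -0.001 0 0 0 -1" --pt "0 0 -0.0015 0 0 0 -1" --pt "0 0 -0.002 0 0 0 -1" --pt "0 0 -0.002 0 0 0 -1"

```text
time: 17.1
eef_pos: [0.6288, 0.217, 0.0357]
tcp_rot: [-0.01, 1.0, 0.0, 0.0]
force: [0.3, 0.1, -0.7]
grip_width: 0.0458
grip_force: 61.5
```

Emit:
step_arm --pt "0 0 -0.0005 0 0 0 -1" --pt "0 0 -0.001 0 0 0 -1" --pt "0 0 -0.001 0 0 0 -1"

```text
time: 17.4
eef_pos: [0.6289, 0.217, 0.0355]
tcp_rot: [-0.01, 1.0, 0.0, 0.001]
force: [-2.2, -1.3, 4.5]
grip_width: 0.0456
grip_force: 62.2
```

Emit:
step_arm --pt "0 0 0 0 0 0 0.7" --pt "0 0 0 0 0 0 0.7" --pt "0 0 0 0 0 0 0.7" --pt "0 0 0 0 0 0 0.7" --pt "0 0 0 0 0 0 0.7" --pt "0 0 0.02 0 0 0 0.7" --pt "0 0 0.06 0 0 0 0.7" --pt "0 0 0.1 0 0 0 0.7"

```text
time: 18.2
eef_pos: [0.6283, 0.2169, 0.1351]
tcp_rot: [-0.01, 1.0, 0.0, -0.001]
force: [0.2, -0.7, -0.6]
grip_width: 0.0727
grip_force: 0.0
```

Emit:
step_arm --pt "0 0 0.04 0 0 0 1" --pt "-0.01 -0.03 0.08 0 4 -0.5 1" --pt "-0.03 -0.07 0.09 0.1 9 -1 1" --pt "-0.05 -0.11 0.09 0.2 14 -2 1" --pt "-0.07 -0.15 0.09 0.3 19 -2.7 1" --pt "-0.09 -0.19 0.09 0.4 24 -3.4 1" --pt "-0.11 -0.225 0.08 0.5 28 -4 1" --pt "-0.124 -0.23 0.07 0.6 31.5 -4.5 1"

```text
time: 19.0
eef_pos: [0.5042, -0.0166, 0.2047]
tcp_rot: [0.031, 0.962, 0.008, -0.272]
force: [0.7, 0.1, -0.2]
grip_width: 0.0855
grip_force: 0.0
```

Run:
```python
from plan import *
from cell import bot
o=bot.observe(); print(o["eef_pos"],o["grip_width"],delta(o,TOP[3]+.06*AX,rot(.55)))
```

```text
[ 0.50415219 -0.01663169  0.20469904] 0.08550611929502934 [  0.7   4.3 -56.5   0.1  -0.1   0.3]
```

Emit:
step_arm --pt "0 0.0015 -0.02 0 0 0.3 1" --pt "0 0.0015 -0.04 0 0 0.3 1" --pt "0 0.0015 -0.054 0 0 0.3 1" --pt "0 0.0015 -0.054 0 0 0.3 1" --pt "0 0.0015 -0.054 0 0 0.3 1" --pt "0 0.0015 -0.054 0 0 0.3 1"

```text
time: 19.6
eef_pos: [0.5054, -0.0113, 0.1517]
tcp_rot: [0.026, 0.962, 0.007, -0.27]
force: [0.1, 0.2, -0.7]
grip_width: 0.0855
grip_force: 0.0
```

```bash
python3 weigh.py
python3 - <<'E'
from plan import *
from cell import bot,eyes
o=bot.observe(); print(delta(o,TOP[3]-.046*AX,rot(.55)))
s=eyes.snapshot("wrist"); cv2.imwrite("pics/w3.png",s["frame"]); print(proj(s,TOP[3]))
E
```

```text
force [ 0.25 -0.18 -0.04] sd [0.28 0.29 0.27] 0.08526111348899719 0.0 [ 0.50492297 -0.01150609  0.15099137]
[-55.4   2.4 -93.2  -0.    0.1  -0.3]
[278.47430739 229.78407479]
```

View pics/w3.png

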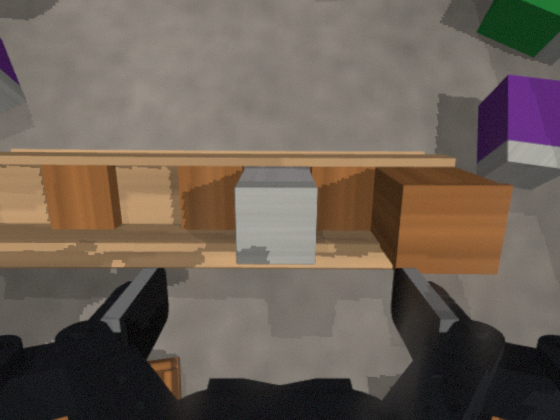

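Tin_3's lid is centred at (276,225), and I predicted (278,230). I'll shift 1 mm toward −y and descend between the box and the empty pocket.

Emit:
step_arm --pt "-0.01 0 -0.017 0 0 -0.3 1" --pt "-0.02 0.0003 -0.033 0 0 -0.3 1" --pt "-0.03 0.0006 -0.05 0 0 -0.3 1" --pt "-0.04 0.001 -0.066 0 0 -0.3 1" --pt "-0.049 0.0012 -0.082 0 0 -0.3 1" --pt "-0.0555 0.0015 -0.093 0 0 -0.3 1" --pt "-0.0555 0.0015 -0.093 0 0 -0.3 1" --pt "-0.0555 0.0015 -0.093 0 0 -0.3 1"

```text
time: 20.85
eef_pos: [0.4498, -0.0101, 0.0581]
tcp_rot: [0.029, 0.962, 0.008, -0.271]
force: [0.8, -0.5, 0.2]
grip_width: 0.0859
grip_force: 0.0
```

Emit:
step_arm --pt "0 0 0 0 0 0 -1" --pt "0 0 0 0 0 0 -1" --pt "0 0 0 0 0 0 -1" --pt "0 0 0 0 0 0 -1" --pt "0 0 0 0 0 0 -1" --pt "0 0 0 0 0 0 -1" --pt "0 0 0 0 0 0 -1" --pt "0 0 0 0 0 0 -1"

```text
time: 21.65
eef_pos: [0.45, -0.0101, 0.0583]
tcp_rot: [0.029, 0.962, 0.008, -0.27]
force: [2.8, -0.7, 5.6]
grip_width: 0.045
grip_force: 62.2
```

Emit:
step_arm --pt "0.005 -0.0003 0.0085 0 0 0 -1" --pt "0.013 -0.0008 0.021 0 0 0 -1" --pt "0.0235 -0.0014 0.038 0 0 0 -1" --pt "0.034 -0.002 0.056 0 0 0 -1" --pt "0.045 -0.0027 0.073 0 0 0 -1" --pt "0.0545 -0.0032 0.09 0 0 0 -1" --pt "0.0545 -0.0032 0.09 0 0 0 -1" --pt "0.0545 -0.0032 0.09 0 0 0 -1"

```text
time: 22.45
eef_pos: [0.5036, -0.0131, 0.1474]
tcp_rot: [0.029, 0.962, 0.008, -0.271]
force: [0.2, 0.3, -1.3]
grip_width: 0.0456
grip_force: 61.5
```

```bash
python3 weigh.py
python3 - <<'E'
from plan import *
from cell import bot
o=bot.observe(); print("full",delta(o,[.596,-.1616,.12],rot(0,np.radians(4))),"empty",delta(o,[.6295,.1724-.045,.12],rot(0,np.radians(1.2))))
E
```

```text
force [-0.02  0.03 -1.19] sd [0.7  0.48 0.78] 0.04550895216477941 61.49564981460571 [ 0.50363958 -0.01317838  0.14754827]
full [ 9.240e+01 -1.484e+02 -2.750e+01  1.000e-01 -3.150e+01  7.300e+00] empty [125.9 140.6 -27.5  -0.6 -31.5   4.5]
```

Tin_3 weighs about 1.2 N, so it's also empty and goes in the other half of the long tray.

Emit:
step_arm --pt "0.005 0.0 0.03 0 -3 0.5 -1" --pt "0.02 0.015 0.055 0 -7 1 -1" --pt "0.04 0.035 0.06 0 -11 1.5 -1" --pt "0.06 0.06 0.06 0 -15 2 -1" --pt "0.08 0.085 0.06 -0.2 -19 2.6 -1" --pt "0.1 0.11 0.06 -0.3 -23 3.2 -1" --pt "0.115 0.13 0.06 -0.4 -27 3.8 -1" --pt "0.1255 0.1405 0.05 -0.6 -31.5 4.5 -1"

```text
time: 23.65
eef_pos: [0.6309, 0.1292, 0.1989]
tcp_rot: [-0.011, 1.0, 0.001, 0.003]
force: [0.0, 0.2, -0.6]
grip_width: 0.0456
grip_force: 61.5
```

Emit:
step_arm --pt "0 0 -0.02 0 0 0 -1" --pt "0 0 -0.05 0 0 0 -1" --pt "0 0 -0.075 0 0 0 -1" --pt "0 0 -0.075 0 0 0 -1" --pt "0 0 -0.075 0 0 0 -1" --pt "0 0 -0.075 0 0 0 -1"

```text
time: 24.25
eef_pos: [0.6304, 0.1273, 0.1246]
tcp_rot: [-0.01, 1.0, 0.0, 0.002]
force: [-0.0, -0.2, -1.4]
grip_width: 0.0453
grip_force: 61.5
```

Run:
```python
from plan import *
from cell import bot
o=bot.observe(); print(o["eef_pos"],delta(o,[.6295,.1274,.035],rot(0,np.radians(1.2))))
```

```text
[0.63037837 0.12731745 0.12460664] [ -0.9   0.1 -89.6  -0.    0.2   0. ]
```

Emit:
step_arm --pt "0 0 -0.02 0 0 0 -1" --pt "0 0 -0.04 0 0 0 -1" --pt "0 0 -0.06 0 0 0 -1" --pt "0 0 -0.075 0 0 0 -1" --pt "0 0 -0.082 0 0 0 -1" --pt "0 0 -0.085 0 0 0 -1" --pt "0 0 -0.085 0 0 0 -1" --pt "0 0 -0.085 0 0 0 -1"

```text
time: 25.05
eef_pos: [0.63, 0.1274, 0.0388]
tcp_rot: [-0.01, 1.0, 0.0, 0.001]
force: [0.5, 0.1, 0.8]
grip_width: 0.0458
grip_force: 61.5
```

Emit:
step_arm --pt "0 0 -0.0005 0 0 0 -1" --pt "0 0 -0.001 0 0 0 -1" --pt "0 0 -0.0015 0 0 0 -1" --pt "0 0 -0.002 0 0 0 -1" --pt "0 0 -0.002 0 0 0 -1"

```text
time: 25.55
eef_pos: [0.6293, 0.1273, 0.0357]
tcp_rot: [-0.01, 1.0, 0.0, 0.0]
force: [1.3, 0.5, -0.7]
grip_width: 0.0453
grip_force: 61.5
```

Emit:
step_arm --pt "0 0 -0.0005 0 0 0 -1" --pt "0 0 -0.001 0 0 0 -1" --pt "0 0 -0.001 0 0 0 -1"

```text
time: 25.85
eef_pos: [0.6295, 0.1273, 0.0356]
tcp_rot: [-0.01, 1.0, 0.0, 0.001]
force: [-2.7, 0.4, 4.7]
grip_width: 0.0457
grip_force: 62.3
```

Emit:
step_arm --pt "0 0 0 0 0 0 0.5" --pt "0 0 0 0 0 0 0.5" --pt "0 0 0 0 0 0 0.5" --pt "0 0 0 0 0 0 0.5" --pt "0 0 0 0 0 0 0.5" --pt "0 0 0.02 0 0 0 0.5" --pt "0 0 0.06 0 0 0 0.5" --pt "0 0 0.1 0 0 0 0.5"

```text
time: 26.65
eef_pos: [0.6288, 0.1272, 0.1351]
tcp_rot: [-0.01, 1.0, 0.0, -0.001]
force: [0.8, -0.1, 0.4]
grip_width: 0.0639
grip_force: 0.0
```

Emit:
step_arm --pt "0 0 0.04 0 0 0 0.5" --pt "0 0 0.08 0 0 0 0.5" --pt "-0.04 0.03 0.12 0 0 0 0.5" --pt "-0.08 0.06 0.13 0 0 0 0.5" --pt "-0.11 0.1 0.13 0 0 0 0.5" --pt "-0.14 0.14 0.13 0 0 0 0.5" --pt "-0.17 0.18 0.13 0 0 0 0.5" --pt "-0.2 0.22 0.13 0 0 0 0.5"

```text
time: 27.45
eef_pos: [0.4357, 0.3383, 0.2652]
tcp_rot: [-0.01, 1.0, 0.0, 0.001]
force: [-0.0, 0.5, -0.1]
grip_width: 0.0645
grip_force: 0.0
```

Emit:
step_arm --pt "-0.04 0.03 0 0 0 0 0.5" --pt "-0.08 0.06 0 0 0 0 0.5" --pt "-0.12 0.08 0 0 0 0 0.5" --pt "-0.12 0.08 0 0 0 0 0.5" --pt "-0.12 0.08 0 0 0 0 0.5" --pt "-0.12 0.08 0 0 0 0 0.5"

```text
time: 28.05
eef_pos: [0.318, 0.4166, 0.2649]
tcp_rot: [-0.01, 1.0, 0.0, 0.001]
force: [-0.1, 0.9, -0.3]
grip_width: 0.0641
grip_force: 0.0
```

Run:
```python
from plan import *
from cell import bot,eyes
s=eyes.snapshot("top"); c=eyes.snapshot("scene")
a=cv2.resize(s["frame"][90:270,100:480],(780,369)); b=cv2.resize(c["frame"][150:330,120:400],(350,225))
im=np.zeros((598,780,3),np.uint8); im[:369]=a; im[370:595,:350]=b; cv2.imwrite("pics/f.png",im)
o=bot.observe(); print(o["time"],o["eef_pos"],o["grip_force"])
for n,T,y in(("sq",[.6281,-.1594],4),("long",[.6287,.1724],1.2)): print(n,T)
```

```text
28.15 [0.31830873 0.41636619 0.26469728] 0.0
sq [0.6281, -0.1594]
long [0.6287, 0.1724]
```

View pics/f.png

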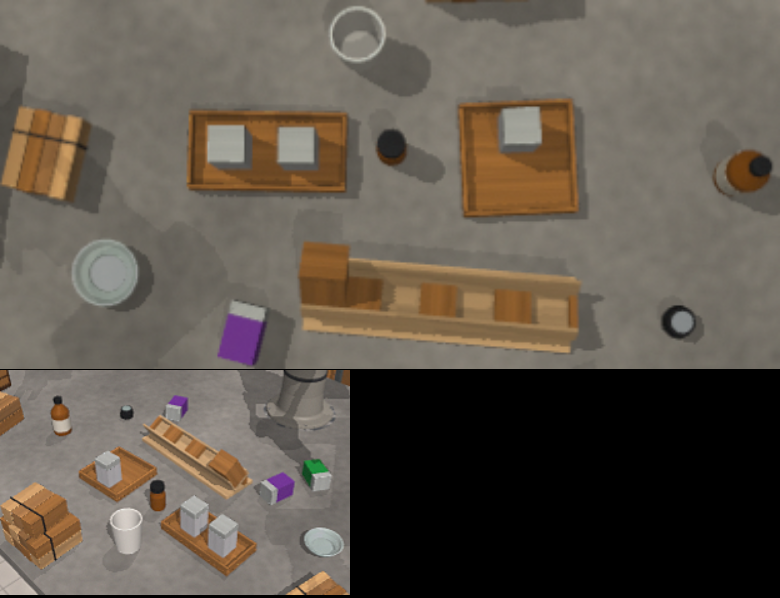

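The final picture shows two tins upright in the long tray at (228,145) and (296,146), and one upright in the square tray at (520,128). The bystanders haven't moved and the arm is clear.

```bash
python3 -c "
from cell import bot
print(bot.hand_in())"
```

```text
the job is handed in; nothing more can be done
None
```

I handed the job in at about 28 s; it returned no verdict. By weight, tin_1 is full (about 2.8 N) and stands in the square tray, while tin_2 (1.1 N) and tin_3 (1.2 N) are empty and stand in the long tray; the final picture shows all three upright and nothing else moved.

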